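# Sweep spilled detergent tablets into the open-fronted tray

## Task

Three blue-and-white detergent tablets lie scattered on the laundry counter. With the fingers, sweep them gently along the counter through the open front of the grey tray, until all three lie flat and wholly inside it. Do not lift the tablets, and do not squeeze or press hard on them; leave the orange cup, the amber jar and the green stick standing where they are.

Things in the scene. Friction and masses are not known exactly. Their poses are not given: they have to be found in the camera images.
- tray: Low grey tray fixed to the counter: three walls 25 mm high, 8 mm thick, round a yellow floor 110 mm deep (its x) by 160 mm wide (its y), flush with the counter, no lip. Origin at the floor's centre, at counter height; x points from the open front to the back wall. Open front at x = -55 mm, full width; inner faces: back wall x = +55, sides y = -80 and +80 mm.
- tablet1: Round pressed detergent tablet, 36 mm across, 14 mm thick, about 30 g, white with a blue top layer, lying loose and flat on the counter. Origin at the centre of its underside, z up. It slides and does not roll.
- tablet2: Round pressed detergent tablet, 36 mm across, 14 mm thick, about 30 g, white with a blue top layer, lying loose and flat on the counter. Origin at the centre of its underside, z up. It slides and does not roll.
- tablet3: Round pressed detergent tablet, 36 mm across, 14 mm thick, about 30 g, white with a blue top layer, lying loose and flat on the counter. Origin at the centre of its underside, z up. It slides and does not roll.
- cup: Orange plastic dosing cup, open, 56 mm across at the rim, 50 mm high, light, standing loose. Origin at the centre of its underside. Leave it alone.
- jar: Amber jar with a white cap, 54 mm across, 68 mm high, standing loose. Origin at the centre of its underside. Leave it alone.
- stick: Green stain-remover stick with a white cap, 28 mm across, 60 mm high, standing loose on end. Origin at the centre of its underside. Leave it alone.
Mind the look-alikes: they are no part of the job. What is shaped like the tablet3 but pink or yellow is not meant.

How it is judged:
At the end, for the whole second after the job is handed in: All three tablets lie flat on the tray's floor, between its walls, with their centres at least 13 mm inside the open front, at rest; the cup, jar and stick still stand within 10 mm of where they were (x of tablet1 in the frame of tray between -0.042 and 0.055 m and y of tablet1 in the frame of tray between -0.08 and 0.08 m and height (world z) of each of tablet1, tablet2, tablet3 below 0.006 m and angle between each of tablet1, tablet2, tablet3, cup, jar, stick's own z axis and vertical below 0.2 rad and linear speed of each of tablet1, tablet2, tablet3 below 0.01 m/s and x of tablet2 in the frame of tray between -0.042 and 0.055 m and y of tablet2 in the frame of tray between -0.08 and 0.08 m and x of tablet3 in the frame of tray between -0.042 and 0.055 m and y of tablet3 in the frame of tray between -0.08 and 0.08 m and distance of each of cup, jar, stick from where it was at the start of the episode below 0.01 m); the robot touches nothing.
It fails at once if a tablet is lifted (its underside's centre more than 15 mm above the counter) or tipped beyond 45 degrees (height (world z) of any of tablet1, tablet2, tablet3 above 0.015 m or angle between any of tablet1, tablet2, tablet3's own z axis and vertical above 0.785 rad).
It fails at once if a tablet is squeezed or pressed hard by the fingers (over 20 N) (contact force between any of tablet1, tablet2, tablet3 and the fingers above 20 N).
It fails at once if the cup, jar or stick is moved more than 10 mm or tipped (distance of any of cup, jar, stick from where it was at the start of the episode above 0.01 m or angle between any of cup, jar, stick's own z axis and vertical above 0.2 rad).
It also fails if it takes over 72 s, if anything falls off the work surface, if the arm or the gripper's body presses on something with over 40 N, if the wrist force passes 120 N, or if a joint passes its speed limit or range.

## Robot

A 6-joint arm with a two-finger parallel gripper is mounted at the origin on the work surface. World frame = base frame: x ahead of the robot, y to its left, z up, the work surface at z = 0. Lengths are in m, angles in rad, forces in N, time in s.
With the tool pointing down it reaches from about 0.325 to 0.775 m from the base axis. Payload 5.5 kg.
Tool frame: the origin (TCP) lies between the finger pads; the fingertips stand 19 mm ahead of it and the grasp point (between the pads) is the TCP; z points along the fingers, y is the line along which they close (so a half turn about z gives the same grasp; the last joint's range is limited). The gripper opens to 88 mm and grips with 3 to 60 N. Pads are 20 mm wide; open, the fingers measure 115 mm over their backs; the gripper's body (75 mm by 178 mm) begins 61 mm behind the grasp point.
Start: joints at [-1.273, 0.091, 1.231, -0, 1.82, -0.057], TCP at [0.208, -0.563, 0.242] pointing down, gripper open.
Joint ranges: [-2.87, 2.87], [-0.86, 2.18], [0.17, 2.46], [-1.51, 4.65], [0.06, 2.69], [-2.65, 2.65]. Speed limits (rad/s): [2.57, 2.57, 3.01, 3.14, 3.14, 3.14].

## Interface

Orientations are given as a rotation vector (axis times angle).
In Python, from plant import arm gives the robot as it stands. The module is installed in compiled form; this text tells all that it offers.
- The arm moves only by the tool arm_command, never from a script. Its argument "rows" is a list of rows, each a list of 7 numbers: the shift along the tool's x, y, z in mm, then the turn, a rotation vector about the tool's x, y, z in degrees, then the finger opening in mm, from 0 to 87.8. A call has 1 to 8 rows; each row shifts and turns the commanded pose from where the row before left it, along the tool's axes as they then stand; what a row does not reach is not made up. A row lasts 1/10 s, in which the tool goes at most 50 mm and 8.59 degrees, less where a joint would pass 70% of its speed; a pose out of reach is approached as far as the arm can. A call is refused whole if a number of a shift passes 50 or a number of a turn 8.59, either way. A call with a gripper value outside its range is refused whole. The fingers move at their own pace and stop on an object; "grip_force" is the grip in N (left out, the last holds). Time passes only in rows, so rows that do not move let the fingers close. It gives the time, the measured TCP pose, the force, the opening and the grip force at its end, in the units of the state.
- arm.get_state(): the state, without advancing time (a new reading comes with each control period).
- arm.read_camera(name): name is "scene" or "top" or "wrist"; returns the picture (384x512x3 uint8, blue, green, red); there is no depth.
- arm.camera_model(name): a dict with "fx", "fy", "cx", "cy" (pixels), "world_to_cam" (4x4, takes a point from world to camera coordinates). Camera axes: x right, y up, looking along -z (the intrinsics and any distortion apply to the point x, -y, -z); pixel columns grow to the right and rows downward; lengths in m; the calibration is good to about 2 mm. A picture is of the moment at which its call begins: read the wrist's pose just before it. camera_model takes no time and is no camera call; for the wrist camera it gives the pose at the moment of the call.
- arm.finish_job(): hands the job in; it is judged then, once.
Trained networks look in the newest picture that a camera, given by its name, has taken for a name from the list of things; names that differ only in an ending like _2 or _b are one class to them, and where a whole thing is asked for, a point or a joint stands for the part that bears it (a point fixed in the world has none). Each returns a list of dicts, best first, with "score" (0 to 1); they miss things now and then, are a little off and sometimes report something else, mostly with a low value. They report only what shows in the picture. A call takes as long as a camera call. They do not tell look-alikes from the thing itself.
- arm.boxes_of(thing, camera): "uv" ([column, row] in pixels, amid what is visible of it).
- arm.pinpoint(thing, camera): "uv" ([column, row] in pixels: a listed point, or the origin of a listed thing).
The state is a dict: "clock": time; "joint_pos": joint angles; "qvel": joint speeds; "joint_torque": joint torques, N m; "position": TCP position; "tcp_rot": TCP orientation; "wrist_force": force on the tool from outside, world axes, zero at the start; "ft_torque": the same for the moment, N m; "finger_gap": finger opening in m; "gripper_force": force on a finger pad.
Only numpy, scipy, OpenCV 4.12 (cv2) and the standard library are available. Lean on these libraries where they do the work, as an engineer would, in place of code of your own. Each camera call takes 0.05 s, during which the arm holds its last target. There are 200 camera calls.

## Working session

There is one attempt and no reset: what is moved stays moved. The work goes in short steps, Python scripts to look and compute and a tool call to move; the robot and the scene stay as the last step left them, time stands still between calls to the robot, and variables do not carry over. Pictures are saved under pics/ and viewed, at most 10 in all, crops included, and the job is handed in when it is done.

Besides the shell and the picture viewer there is one more tool, called after "Emit:" by a JSON object that holds its "op" and its "data". arm_command: Moves the arm, as the interface text tells. Its arguments: {"type":"object","properties":{"rows":{"type":"array","items":{"type":"array","items":{"type":"number"}}},"grip_force":{"type":"number"}},"required":["rows"]}

```bash
mkdir -p pics; cat > h.py <<'E'
import numpy as np, cv2
from plant import arm
def ray(cam,uv,z,m=None):
    m=m or arm.camera_model(cam); W=np.array(m["world_to_cam"]); C=np.linalg.inv(W)
    d=C[:3,:3]@np.array([(uv[0]-m["cx"])/m["fx"],-(uv[1]-m["cy"])/m["fy"],-1]); o=C[:3,3]
    return o+d*(z-o[2])/d[2]
E
python3 - <<'E'
from h import *
for c in ["top","scene"]:
    cv2.imwrite(f"pics/{c}0.png",arm.read_camera(c))
for t in ["tray","tablet1","cup","jar","stick"]:
    for c in ["top"]:
        for r in arm.pinpoint(t,c): print(t,c,np.round(r["uv"],1),round(r["score"],2),np.round(ray(c,r["uv"],0),4))
print({k:v if not isinstance(v,np.ndarray) else np.round(v,3) for k,v in arm.camera_model("top").items()})
print(arm.get_state())
E
```

```text
tray top [150.7 179.8] 0.97 [0.5606 0.244  0.    ]
tablet1 top [324.3 216.2] 0.75 [ 0.4804 -0.1325  0.    ]
tablet1 top [217.7 119.2] 0.63 [0.6978 0.099  0.    ]
tablet1 top [274.2 175.5] 0.57 [ 0.5693 -0.0262  0.    ]
tablet1 top [253.7 258.8] 0.47 [0.3905 0.0183 0.    ]
cup top [327.1 123.2] 0.83 [ 0.687  -0.1443  0.    ]
jar top [268.4 128.8] 0.74 [ 0.6749 -0.0141  0.    ]
{'fx': 407.6340257512284, 'fy': 407.6340257512284, 'cx': 253.10851573145112, 'cy': 187.49343400689926, 'world_to_cam': array([[ 0.001, -1.   , -0.022,  0.019],
       [ 0.987, -0.003,  0.159, -0.536],
       [-0.159, -0.022,  0.987, -0.798],
       [ 0.   ,  0.   ,  0.   ,  1.   ]])}
{'clock': 0.35, 'joint_pos': array([-1.27268551e+00,  9.12697361e-02,  1.23093998e+00, -1.85647628e-05,
        1.81981577e+00, -5.67132072e-02]), 'qvel': array([ 0.00054644, -0.00310207, -0.00136043, -0.00024281, -0.00162654,
        0.00010986]), 'joint_torque': array([-8.81001051e-04, -4.45499146e+01, -4.05860353e+01,  6.96838391e-02,
        2.19790579e-02, -5.44476779e-05]), 'position': array([ 0.20842695, -0.56258582,  0.24139393]), 'tcp_rot': array([-3.09186181e+00, -5.54354555e-01,  1.09905587e-04]), 'wrist_force': array([-0.47253238,  0.19085624,  0.28067728]), 'ft_torque': array([ 0.00523266, -0.0033144 ,  0.04530625]), 'gripper_force': 0.0, 'finger_gap': 0.08774746537233216}
```

View pics/top0.png

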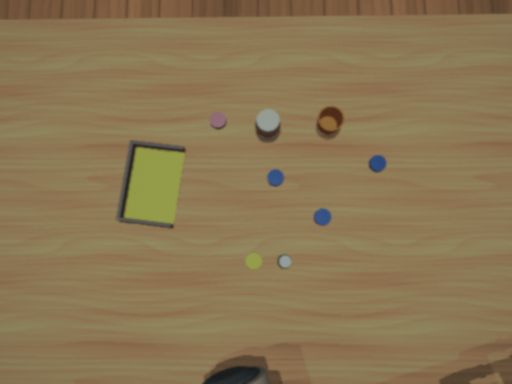

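View pics/scene0.png

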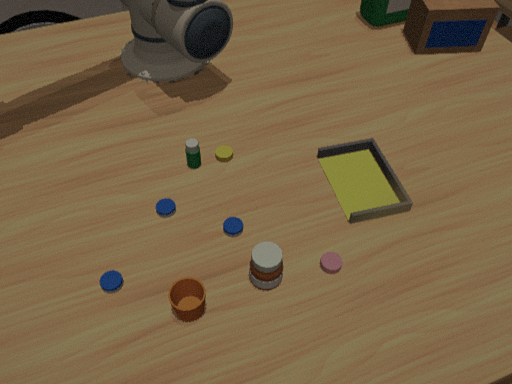

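Top view: the blue tablets are at (276,177), (322,217) and (377,163). The tray is at (153,184), opening to the right. The look-alikes are pink (218,120) and yellow (254,261). The stick is at (285,262), the jar at (268,125) and the cup at (330,123).

```bash
python3 - <<'E'
from h import *
im=cv2.imread("pics/top0.png"); hsv=cv2.cvtColor(im,cv2.COLOR_BGR2HSV)
def comps(lo,hi,amin):
    m=cv2.inRange(hsv,np.array(lo),np.array(hi)); n,l,s,c=cv2.connectedComponentsWithStats(m)
    return [(c[i],s[i,4],(l==i).astype('uint8')) for i in range(1,n) if s[i,4]>amin]
for c,a,_ in comps((105,120,60),(125,255,255),60): print("blue",c,a,np.round(ray("top",c,.012),4))
for c,a,m in comps((24,150,100),(35,255,255),60):
    print("yel",c,a,np.round(ray("top",c,0),4))
    if a>800:
        cn=max(cv2.findContours(m,0,2)[0],key=cv2.contourArea); 
        for p in cv2.boxPoints(cv2.minAreaRect(cn)): print(p,np.round(ray("top",p,0),4))
for n,uv,z in [("stick",(285.5,261.5),.06),("jar",(268,120.5),.068),("cup",(331,119),.05),("pink",(218,120),.014)]: print(n,np.round(ray("top",uv,z),4))
for p in [(133,142),(119,221),(172,227),(185,149)]: print(p,np.round(ray("top",p,.025),4))
E
```

```text
blue [377.26347305 162.93413174] 167 [ 0.5938 -0.2471  0.012 ]
blue [275.13207547 177.30188679] 159 [ 0.5631 -0.0278  0.012 ]
blue [322.13690476 216.51190476] 168 [ 0.4787 -0.1262  0.012 ]
stick [ 0.3862 -0.0453  0.06  ]
jar [ 0.6713 -0.0122  0.068 ]
cup [ 0.6798 -0.1444  0.05  ]
pink [0.6912 0.0968 0.014 ]
(133, 142) [0.6392 0.2789 0.025 ]
(119, 221) [0.4686 0.3002 0.025 ]
(172, 227) [0.456  0.1882 0.025 ]
(185, 149) [0.6231 0.1656 0.025 ]
```

Emit:
{"op": "arm_command", "data": {"rows": [[0,0,0,0,0,-8.5,20],[0,0,0,0,0,-8.5,20],[0,0,0,0,0,-8.5,20],[0,0,0,0,0,-8.5,20],[0,0,0,0,0,-8.5,20],[0,0,0,0,0,-8.5,20],[0,0,0,0,0,-8.5,20],[0,0,0,0,0,-8.5,20]]}}

```text
clock: 1.15
position: [0.2084, -0.5626, 0.2416]
tcp_rot: [-2.247, -2.196, -0.0]
wrist_force: [-0.3, -0.1, -0.7]
finger_gap: 0.0267
gripper_force: 0.0
```

Emit:
{"op": "arm_command", "data": {"rows": [[0,0,0,0,0,-1.7,20],[25,35,0,0,0,0,20],[25,35,0,0,0,0,20],[25,35,0,0,0,0,20],[25,35,0,0,0,0,20],[25,35,0,0,0,0,20],[25,35,0,0,0,0,20],[0,0,0,0,0,0,20]]}}

```text
clock: 1.95
position: [0.422, -0.4093, 0.2415]
tcp_rot: [2.217, 2.225, 0.003]
wrist_force: [-0.6, -0.2, -0.6]
finger_gap: 0.0197
gripper_force: 0.0
```

Emit:
{"op": "arm_command", "data": {"rows": [[20,28.5,25,0,0,0,20],[20,28.5,25,0,0,0,20],[20,28.5,25,0,0,0,20],[20,28.5,25,0,0,0,20],[20,28.5,25,0,0,0,20],[18,28.5,25,0,0,0,20],[0,0,30,0,0,0,20],[0,0,0,0,0,0,20]]}}

```text
clock: 2.75
position: [0.5869, -0.2931, 0.0556]
tcp_rot: [-2.216, -2.214, 0.005]
wrist_force: [-0.5, 0.8, -1.4]
finger_gap: 0.0199
gripper_force: 0.0
```

```bash
python3 - <<'E'
from h import *
print(arm.get_state()["position"])
for c in ["top","wrist"]:
    m=arm.camera_model(c); im=arm.read_camera(c)
    if c=="wrist": cv2.imwrite("pics/w1.png",im)
    hsv=cv2.cvtColor(im,cv2.COLOR_BGR2HSV); k=cv2.inRange(hsv,(105,120,40),(125,255,255))
    n,l,s,cc=cv2.connectedComponentsWithStats(k)
    for i in range(1,n):
        if s[i,4]>60: print(c,cc[i],s[i,4],np.round(ray(c,cc[i],.012,m),4))
E
```

```text
[ 0.58690464 -0.29306258  0.05563562]
top [377.275 162.75 ] 160 [ 0.5942 -0.2471  0.012 ]
top [275.1625  177.26875] 160 [ 0.5632 -0.0279  0.012 ]
top [322.10179641 216.53892216] 167 [ 0.4787 -0.1261  0.012 ]
wrist [275.22648752 145.7831094 ] 521 [ 0.6029 -0.2396  0.012 ]
wrist [256.34713376 160.06687898] 314 [ 0.5896 -0.2496  0.012 ]
```

View pics/w1.png

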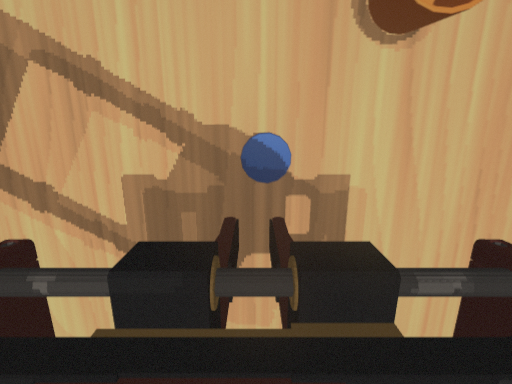

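Wrist view: the tablet is at (266,157), about 7 mm right of the mid-finger line, which agrees with the top camera. I'll centre on it, lower the fingers, make contact gently and then push.

Emit:
{"op": "arm_command", "data": {"rows": [[0,7,10,0,0,0,20],[0,0,12,0,0,0,20],[0,0,10,0,0,0,20],[0,0,0,0,0,0,20],[5,0,0,0,0,0,20],[5,0,0,0,0,0,20],[5,0,0,0,0,0,20],[5,0,0,0,0,0,20]]}}

```text
clock: 3.65
position: [0.5966, -0.2739, 0.0302]
tcp_rot: [2.22, 2.222, 0.001]
wrist_force: [0.2, -0.2, -0.8]
finger_gap: 0.0199
gripper_force: 0.0
```

Emit:
{"op": "arm_command", "data": {"rows": [[5,0,0,0,0,0,20],[7,0,0,0,0,0,20],[10,0,0,0,0,0,20],[10,0,0,0,0,0,20],[10,0,0,0,0,0,20],[10,0,0,0,0,0,20],[10,0,0,0,0,0,20],[10,0,0,0,0,0,20]]}}

```text
clock: 4.45
position: [0.5963, -0.2015, 0.0297]
tcp_rot: [2.221, 2.222, 0.0]
wrist_force: [-1.4, -0.9, 0.5]
finger_gap: 0.0204
gripper_force: 0.3
```

```bash
cat > look.py <<'E'
from h import *
def look(c="top",z=.012):
    print(np.round(arm.get_state()["position"],4))
    m=arm.camera_model(c); im=arm.read_camera(c)
    k=cv2.inRange(cv2.cvtColor(im,cv2.COLOR_BGR2HSV),(105,120,40),(125,255,255))
    n,l,s,cc=cv2.connectedComponentsWithStats(k)
    for i in range(1,n):
        if s[i,4]>25: print(c,np.round(cc[i],1),s[i,4],np.round(ray(c,cc[i],z,m),4))
    return im
if __name__=="__main__":
    look()
E
python3 look.py
```

```text
[ 0.5963 -0.2015  0.0297]
top [341.7 161.1] 67 [ 0.5982 -0.1711  0.012 ]
top [275.1 177.3] 159 [ 0.5631 -0.0278  0.012 ]
top [319.9 215.7] 98 [ 0.4805 -0.1215  0.012 ]
```

Emit:
{"op": "arm_command", "data": {"rows": [[-6,0,0,0,0,0,20],[0,0,3,0,0,0,20],[0,0,4,0,0,0,20],[0,0,0,0,0,0,20],[5,0,0,0,0,0,20],[6,0,0,0,0,0,20],[8,0,0,0,0,0,20],[10,0,0,0,0,0,20]]}}

```text
clock: 5.3
position: [0.5963, -0.1787, 0.0228]
tcp_rot: [2.221, 2.222, 0.0]
wrist_force: [0.6, -0.9, 0.2]
finger_gap: 0.0201
gripper_force: 0.1
```

Emit:
{"op": "arm_command", "data": {"rows": [[12,0,0,0,0,0,20],[12,0,0,0,0,0,20],[12,0,0,0,0,0,20],[12,0,0,0,0,0,20],[12,0,0,0,0,0,20],[12,0,0,0,0,0,20],[12,0,0,0,0,0,20],[12,0,0,0,0,0,20]]}}

```text
clock: 6.1
position: [0.5962, -0.0825, 0.0226]
tcp_rot: [2.221, 2.222, 0.0]
wrist_force: [0.6, -0.5, -0.8]
finger_gap: 0.0202
gripper_force: 0.1
```

```bash
python3 look.py
```

```text
[ 0.5962 -0.0825  0.0226]
top [286.6 162.8] 54 [ 0.5949 -0.0529  0.012 ]
top [322.8 213.7] 85 [ 0.4846 -0.1277  0.012 ]
```

Emit:
{"op": "arm_command", "data": {"rows": [[9,6,0,0,0,0,20],[10,5,0,0,0,0,20],[12,1,0,0,0,0,20],[12,0,0,0,0,0,20],[12,0,0,0,0,0,20],[12,0,0,0,0,0,20],[12,0,0,0,0,0,20],[12,0,0,0,0,0,20]]}}

```text
clock: 6.95
position: [0.608, 0.0086, 0.0226]
tcp_rot: [-2.221, -2.222, 0.0]
wrist_force: [0.2, -0.7, -0.1]
finger_gap: 0.0197
gripper_force: 0.1
```

```bash
python3 -c "
from look import *
cv2.imwrite('pics/t2.png',look())"
```

```text
[0.608  0.0086 0.0226]
top [278.  176.2] 77 [ 0.5654 -0.0339  0.012 ]
top [322.1 216.5] 168 [ 0.4787 -0.1262  0.012 ]
```

View pics/t2.png

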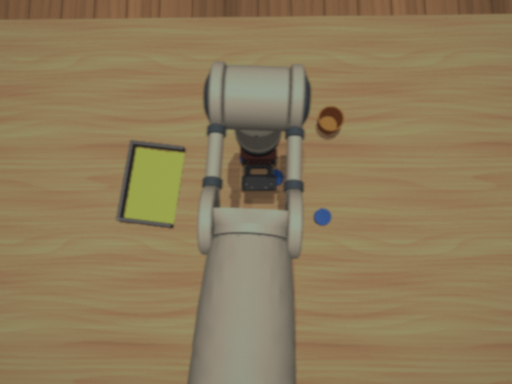

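The arm hides most of the work area, but tablet A at (278,176) appears undisturbed. I'll continue into the tray.

Emit:
{"op": "arm_command", "data": {"rows": [[10,0,0,0,0,0,20],[11,-2,0,0,0,0,20],[11,-3,0,0,0,0,20],[11,-3,0,0,0,0,20],[11,-3,0,0,0,0,20],[11,-3,0,0,0,0,20],[11,-3,0,0,0,0,20],[11,-3,0,0,0,0,20]]}}

```text
clock: 7.8
position: [0.5878, 0.0955, 0.0226]
tcp_rot: [-2.221, -2.222, -0.0]
wrist_force: [-0.0, 0.3, 1.1]
finger_gap: 0.0197
gripper_force: 0.1
```

Emit:
{"op": "arm_command", "data": {"rows": [[11,-3,0,0,0,0,20],[11,-2,0,0,0,0,20],[0,0,0,0,0,0,20]]}}

```text
clock: 8.1
position: [0.5828, 0.1181, 0.0227]
tcp_rot: [-2.219, -2.223, -0.001]
wrist_force: [-0.6, 0.7, -0.2]
finger_gap: 0.0199
gripper_force: 0.0
```

```bash
python3 -c "
from look import *
look()
im=look('wrist'); cv2.imwrite('pics/w3.png',im)"
```

```text
[0.5828 0.1181 0.0227]
top [275.1 177.3] 159 [ 0.5631 -0.0278  0.012 ]
top [322.1 216.5] 168 [ 0.4787 -0.1262  0.012 ]
[0.583  0.1173 0.0226]
wrist [251.4 199.8] 1891 [0.582  0.1426 0.012 ]
```

View pics/w3.png

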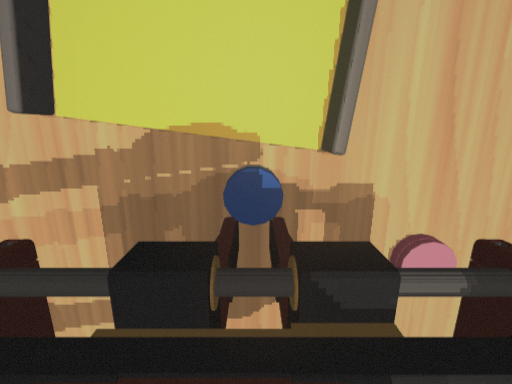

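Wrist view: the tablet sits cradled at (253,195), square before the tray mouth, with the right wall's inner corner at (320,150).

Emit:
{"op": "arm_command", "data": {"rows": [[8,0,0,0,0,0,20],[12,0,0,0,0,0,20],[12,0,0,0,0,0,20],[12,0,0,0,0,0,20],[12,0,0,0,0,0,20],[12,0,0,0,0,0,20],[12,0,0,0,0,0,20],[12,0,0,0,0,0,20]]}}

```text
clock: 9.0
position: [0.583, 0.2097, 0.0226]
tcp_rot: [-2.221, -2.222, 0.0]
wrist_force: [0.5, -0.9, 0.4]
finger_gap: 0.0201
gripper_force: 0.1
```

Emit:
{"op": "arm_command", "data": {"rows": [[10,0,0,0,0,0,20],[7,0,0,0,0,0,20],[4,0,0,0,0,0,20],[0,0,0,0,0,0,20],[-15,0,0,0,0,0,20],[-20,0,0,0,0,0,20],[0,0,-35,0,0,0,20],[0,0,-40,0,0,0,20]]}}

```text
clock: 9.8
position: [0.5817, 0.1918, 0.0959]
tcp_rot: [-2.222, -2.218, 0.008]
wrist_force: [0.5, 0.7, 0.3]
finger_gap: 0.02
gripper_force: 0.0
```

```bash
python3 -c "
from look import *
look('wrist')"
```

```text
[0.5817 0.1918 0.0959]
wrist [257.7 129. ] 1229 [0.5852 0.2572 0.012 ]
```

Emit:
{"op": "arm_command", "data": {"rows": [[-35,-3,-10,0,0,0,20],[-38,-3,-10,0,0,0,20],[-38,-3,0,0,0,0,20],[-38,-3,0,0,0,0,20],[-38,-3,0,0,0,0,20],[-38,-3,0,0,0,0,20],[-37,-2,0,0,0,0,20],[0,0,0,0,0,0,20]]}}

```text
clock: 10.65
position: [0.5622, -0.0728, 0.1177]
tcp_rot: [2.226, 2.214, -0.002]
wrist_force: [-0.1, 0.4, 0.1]
finger_gap: 0.0202
gripper_force: 0.0
```

Emit:
{"op": "arm_command", "data": {"rows": [[0,0,30,0,0,0,20],[0,0,30,0,0,0,20],[0,0,0,0,0,0,20],[0,0,0,0,0,0,20]]}}

```text
clock: 11.05
position: [0.5627, -0.0675, 0.0577]
tcp_rot: [-2.22, -2.221, 0.001]
wrist_force: [-0.5, -0.6, 1.1]
finger_gap: 0.0198
gripper_force: 0.0
```

```bash
python3 -c "
from look import *
look('wrist')"
```

```text
[ 0.5627 -0.0675  0.0577]
wrist [269.  146.9] 39 [ 0.5738 -0.0137  0.012 ]
wrist [242.6 160.7] 214 [ 0.5552 -0.0233  0.012 ]
wrist [276.9 172.8] 54 [ 0.5797 -0.032   0.012 ]
wrist [239.1 174.7] 28 [ 0.5526 -0.0334  0.012 ]
wrist [250.2 173.3] 30 [ 0.5605 -0.0324  0.012 ]
wrist [247.2 184.6] 28 [ 0.5584 -0.0407  0.012 ]
```

Emit:
{"op": "arm_command", "data": {"rows": [[-4,0,12,0,0,0,20],[0,0,12,0,0,0,20],[0,0,10,0,0,0,20],[0,0,0,0,0,0,20],[5,0,0,0,0,0,20],[5,0,0,0,0,0,20],[5,0,0,0,0,0,20],[5,0,0,0,0,0,20]]}}

```text
clock: 11.9
position: [0.5635, -0.0509, 0.0242]
tcp_rot: [2.22, 2.222, 0.001]
wrist_force: [-0.1, -0.4, -0.6]
finger_gap: 0.0202
gripper_force: 0.1
```

Emit:
{"op": "arm_command", "data": {"rows": [[7,0,0,0,0,0,20],[10,-1,0,0,0,0,20],[12,-1,0,0,0,0,20],[12,-1,0,0,0,0,20],[12,-1,0,0,0,0,20],[12,-1,0,0,0,0,20],[12,-1,0,0,0,0,20],[12,-1,0,0,0,0,20]]}}

```text
clock: 12.7
position: [0.556, 0.0386, 0.0236]
tcp_rot: [2.221, 2.222, -0.0]
wrist_force: [-0.3, -0.5, 0.0]
finger_gap: 0.0201
gripper_force: 0.3
```

```bash
python3 -c "
from look import *
look('wrist')"
```

```text
[0.556  0.0386 0.0236]
wrist [249.1 203.7] 1755 [0.5536 0.0612 0.012 ]
wrist [272.3 183.1] 108 [0.5674 0.0739 0.012 ]
```

Emit:
{"op": "arm_command", "data": {"rows": [[10,-1,0,0,0,0,20],[12,-1,0,0,0,0,20],[12,-1,0,0,0,0,20],[12,-1,0,0,0,0,20],[12,-1,0,0,0,0,20],[12,-1,0,0,0,0,20],[12,-1,0,0,0,0,20],[12,-1,0,0,0,0,20]]}}

```text
clock: 13.55
position: [0.548, 0.1326, 0.0236]
tcp_rot: [-2.221, -2.222, -0.0]
wrist_force: [0.2, 0.1, 0.6]
finger_gap: 0.0202
gripper_force: 0.1
```

Emit:
{"op": "arm_command", "data": {"rows": [[12,-1,0,0,0,0,20],[12,-1,0,0,0,0,20],[12,-1,0,0,0,0,20],[12,-1,0,0,0,0,20],[12,-1,0,0,0,0,20],[12,-1,0,0,0,0,20],[8,0,0,0,0,0,20],[6,0,0,0,0,0,20]]}}

```text
clock: 14.35
position: [0.542, 0.2183, 0.0236]
tcp_rot: [2.22, 2.222, -0.0]
wrist_force: [0.3, 0.5, -0.4]
finger_gap: 0.0201
gripper_force: 0.1
```

Emit:
{"op": "arm_command", "data": {"rows": [[3,0,0,0,0,0,20],[0,0,0,0,0,0,20],[-15,0,0,0,0,0,20],[-20,0,0,0,0,0,20],[0,0,-35,0,0,0,20],[0,0,-45,0,0,0,20],[0,0,0,0,0,0,20]]}}

```text
clock: 15.05
position: [0.5454, 0.1847, 0.1114]
tcp_rot: [2.218, 2.216, 0.016]
wrist_force: [0.7, -0.3, -0.1]
finger_gap: 0.0198
gripper_force: 0.0
```

```bash
python3 -c "
from look import *
look('wrist')
look()"
```

```text
[0.5454 0.1847 0.1114]
wrist [294.7 121.8] 1221 [0.5831 0.2564 0.012 ]
wrist [249.5 132.4] 1099 [0.5433 0.2473 0.012 ]
[0.5443 0.1845 0.1082]
top [322.1 216.5] 167 [ 0.4787 -0.1261  0.012 ]
```

Emit:
{"op": "arm_command", "data": {"rows": [[-36,-6,-10,0,0,0,20],[-40,-7,0,0,0,0,20],[-40,-7,0,0,0,0,20],[-40,-7,0,0,0,0,20],[-40,-7,0,0,0,0,20],[-40,-7,0,0,0,0,20],[-40,-7,0,0,0,0,20],[-40,-8,0,0,0,0,20]]}}

```text
clock: 15.95
position: [0.4845, -0.1323, 0.1117]
tcp_rot: [-2.22, -2.22, 0.002]
wrist_force: [0.7, -0.4, 0.5]
finger_gap: 0.0196
gripper_force: 0.0
```

Emit:
{"op": "arm_command", "data": {"rows": [[-40,-8,0,0,0,0,20],[0,0,25,0,0,0,20],[0,0,30,0,0,0,20],[0,0,0,0,0,0,20],[0,0,0,0,0,0,20]]}}

```text
clock: 16.45
position: [0.477, -0.1704, 0.0574]
tcp_rot: [-2.219, -2.219, 0.002]
wrist_force: [-0.7, 0.0, 0.4]
finger_gap: 0.0198
gripper_force: 0.0
```

```bash
python3 -c "
from look import *
look('wrist')"
```

```text
[ 0.477  -0.1704  0.0574]
wrist [271.  145.7] 190 [ 0.4894 -0.1156  0.012 ]
wrist [246.5 160.6] 432 [ 0.4722 -0.126   0.012 ]
wrist [250.4 179.4] 44 [ 0.4749 -0.1396  0.012 ]
```

Emit:
{"op": "arm_command", "data": {"rows": [[0,1,12,0,0,0,20],[0,0,12,0,0,0,20],[0,0,10,0,0,0,20],[0,0,0,0,0,0,20],[5,0,0,0,0,0,20],[5,0,0,0,0,0,20],[5,0,0,0,0,0,20],[5,0,0,0,0,0,20]]}}

```text
clock: 17.3
position: [0.4795, -0.1501, 0.0251]
tcp_rot: [2.22, 2.222, 0.001]
wrist_force: [-0.4, -0.4, 0.3]
finger_gap: 0.0198
gripper_force: 0.1
```

Emit:
{"op": "arm_command", "data": {"rows": [[7,0,0,0,0,0,20],[10,0,0,0,0,0,20],[12,1,0,0,0,0,20],[12,1,0,0,0,0,20],[12,1,0,0,0,0,20],[12,1,0,0,0,0,20],[12,1,0,0,0,0,20],[12,1,0,0,0,0,20]]}}

```text
clock: 18.1
position: [0.4853, -0.0604, 0.0247]
tcp_rot: [2.221, 2.222, -0.0]
wrist_force: [0.5, -0.6, 0.4]
finger_gap: 0.0201
gripper_force: 0.4
```

```bash
python3 -c "
from look import *
look('wrist')"
```

```text
[ 0.4853 -0.0604  0.0247]
wrist [250.4 203.9] 1789 [ 0.4837 -0.0383  0.012 ]
```

Emit:
{"op": "arm_command", "data": {"rows": [[10,1,0,0,0,0,20],[12,1,0,0,0,0,20],[12,1,0,0,0,0,20],[12,1,0,0,0,0,20],[12,1,0,0,0,0,20],[12,1,0,0,0,0,20],[12,1,0,0,0,0,20],[12,1,0,0,0,0,20]]}}

```text
clock: 18.95
position: [0.4932, 0.0336, 0.0246]
tcp_rot: [-2.221, -2.222, 0.0]
wrist_force: [-0.6, -0.0, -1.2]
finger_gap: 0.0198
gripper_force: 0.1
```

Emit:
{"op": "arm_command", "data": {"rows": [[12,1,0,0,0,0,20],[12,1,0,0,0,0,20],[12,0,0,0,0,0,20],[12,0,0,0,0,0,20],[12,0,0,0,0,0,20],[12,0,0,0,0,0,20],[0,0,0,0,0,0,20]]}}

```text
clock: 19.65
position: [0.495, 0.106, 0.0247]
tcp_rot: [-2.219, -2.224, -0.001]
wrist_force: [0.1, -0.2, 0.3]
finger_gap: 0.0199
gripper_force: 0.0
```

```bash
python3 -c "
from look import *
im=look('wrist'); cv2.imwrite('pics/w5.png',im)"
```

```text
[0.495  0.106  0.0247]
wrist [346.9   5.8] 594 [0.5428 0.2336 0.012 ]
wrist [252.4 200.1] 1747 [0.4946 0.1305 0.012 ]
```

View pics/w5.png

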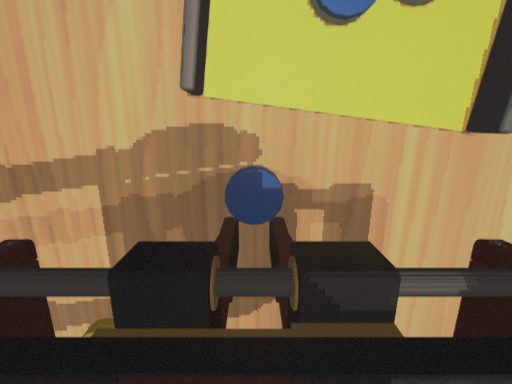

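Wrist view: the tablet is cradled at (254,195) and the left wall's inner corner is at (205,92). I'll drift slightly right, following the tray's tilt, and stop at mid depth.

Emit:
{"op": "arm_command", "data": {"rows": [[8,0,0,0,0,0,20],[12,1,0,0,0,0,20],[12,1,0,0,0,0,20],[12,1,0,0,0,0,20],[12,1,0,0,0,0,20],[12,1,0,0,0,0,20],[12,1,0,0,0,0,20],[10,1,0,0,0,0,20]]}}

```text
clock: 20.5
position: [0.5021, 0.1957, 0.0246]
tcp_rot: [-2.22, -2.222, -0.0]
wrist_force: [1.1, -0.3, 0.7]
finger_gap: 0.02
gripper_force: 0.1
```

Emit:
{"op": "arm_command", "data": {"rows": [[8,1,0,0,0,0,20],[6,0,0,0,0,0,20],[4,0,0,0,0,0,20],[0,0,0,0,0,0,20],[-15,0,0,0,0,0,20],[-20,0,0,0,0,0,20],[0,0,-35,0,0,0,20],[0,0,-45,0,0,0,20]]}}

```text
clock: 21.3
position: [0.5013, 0.175, 0.1026]
tcp_rot: [-2.221, -2.218, 0.009]
wrist_force: [0.5, 0.3, 1.0]
finger_gap: 0.0202
gripper_force: 0.0
```

Emit:
{"op": "arm_command", "data": {"rows": [[-40,0,-10,0,0,0,20],[-45,0,-10,0,0,0,20],[-45,0,0,0,0,0,20],[-45,0,0,0,0,0,20],[-45,0,0,0,0,0,20],[-45,0,0,0,0,0,20],[-40,0,0,0,0,0,20],[0,0,0,0,0,0,20]]}}

```text
clock: 22.1
position: [0.5019, -0.1329, 0.1245]
tcp_rot: [2.227, 2.214, -0.003]
wrist_force: [-0.3, 0.1, -0.4]
finger_gap: 0.02
gripper_force: 0.0
```

```bash
python3 -c "
from look import *
im=look(); cv2.imwrite('pics/t6.png',im)
f=np.array([.5465,.2315]);x=np.array([.127,.992])
cv2.imwrite('pics/s6.png',arm.read_camera('scene'))"
```

```text
[ 0.5019 -0.1329  0.1245]
top [144.7 169.4] 162 [0.5814 0.2547 0.012 ]
top [148.2 187.8] 165 [0.5409 0.2453 0.012 ]
top [151.1 205.7] 169 [0.5021 0.2374 0.012 ]
```

View pics/t6.png

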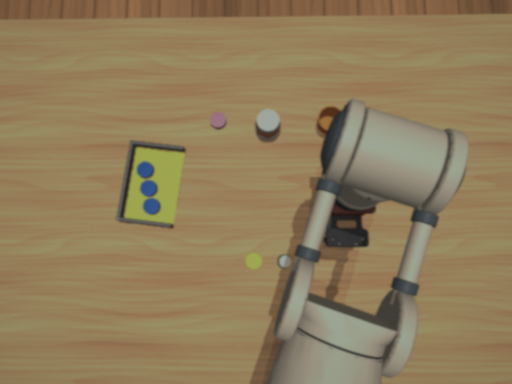

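View pics/s6.png

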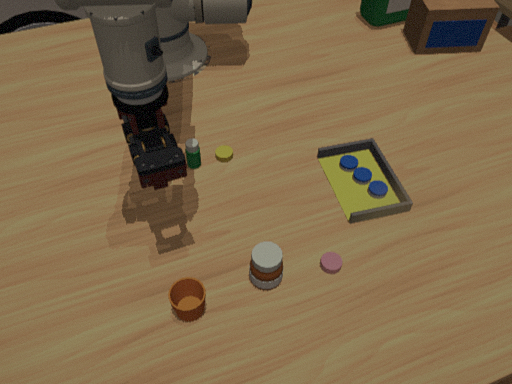

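The top view shows all three tablets inside the tray at (145,169), (148,188) and (151,206). In both views the jar, cup and stick stand where they were and the robot touches nothing.

```bash
python3 -c "
from plant import arm
print(arm.finish_job())"
```

```text
the job is handed in; nothing more can be done
None
```

All three blue tablets were swept flat into the tray, the cup, jar and stick look unmoved in the final pictures, and the job was handed in at about 22 s; the hand-in returned no verdict.

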